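# Square up the bamboo sticks for soaking

## Robot

A 6-joint arm with a two-finger parallel gripper is mounted at the origin on a cart in front of the work surface, level with it; the furniture and walls round the work are solid. World frame = base frame: x ahead of the robot, y to its left, z up, the work surface at z = 0. Lengths are in m, angles in rad, forces in N, time in s.
With the tool pointing down it reaches from about 0.275 to 0.825 m from the base axis. Payload 4.9 kg.
Tool frame: the origin (TCP) lies midway between the tips of the shut fingers; the grasp point (between the pads) lies 19 mm behind it (bot.grip_depth is the distance from the TCP to the grasp point, in m); z points along the fingers, y is the line along which they close (so a half turn about z gives the same grasp; the last joint's range is limited). The gripper opens to 85 mm and grips with 20 to 120 N. Pads are 22 mm wide; open, the fingers measure 114 mm over their backs; the gripper's body (76 mm by 85 mm) begins 54 mm behind the grasp point. The pads swing forward as they close: fully open they stand 13 mm farther back than shut.
Start: joints at [1.029, 0.326, -0.193, 1.052, 0, 1.437], TCP at [0.218, 0.505, 0.197] pointing down, gripper open.
Joint ranges: [-2.65, 2.65], [-0.97, 1.79], [-1.3, 1.35], [-1.93, 2.1], [-1.47, 1.37], [-3.14, 3.14]. Speed limits (rad/s): [2.57, 2.57, 3.14, 3.14, 3.14, 3.14].

## Interface

Orientations are given as a unit quaternion [w, x, y, z].
In Python, from cell import bot gives the robot as it stands. Calls block until the motion is done:
- bot.move_pose(position, orientation): joint-space move of the TCP to a pose.
- bot.move_linear(position, speed=0.15, rotation=None, until_force=None): straight line of the TCP; rotation=None keeps the orientation; speed is the mean speed in m/s. With until_force (N) it stops when the force on the tool has changed by that much, and returns True; else False.
- bot.goto_joints(angles): joint-space move.
- bot.set_gripper(opening, grasp_force=None): opening from 0.0 (shut) to 1.0 (fully open); grasp_force is the grip in N (None keeps the last); returns when the fingers have stopped.
- bot.wait(seconds).
- bot.solve_ik(position, orientation): joint angles nearest the present ones, or None.
- bot.camera(name): name is "scene" or "top"; returns the picture (400x640x3 uint8, red, green, blue); there is no depth.
- bot.calibration(name): a dict with "mtx" (3x3 intrinsics, pixels), "extrinsics" (4x4, takes a point from world to camera coordinates). Camera axes: x right, y down, z forward; pixel columns grow to the right and rows downward; lengths in m; the calibration is good to about 2 mm. A picture is of the moment at which its call begins. calibration takes no time and is no camera call.
A pose or a line that the arm cannot do raises bot.PlanningError and nothing moves.
- bot.close_job(): hands the job in; it is judged then, once.
Trained networks look in the newest picture that a camera, given by its name, has taken for a name from the list of things; names that differ only in an ending like _2 or _b are one class to them, and where a whole thing is asked for, a point or a joint stands for the part that bears it (a point fixed in the world has none). Each returns a list of dicts, best first, with "confidence" (0 to 1); they miss things now and then, are a little off and sometimes report something else, mostly with a low value. They report only what shows in the picture. A call takes as long as a camera call.
- bot.search_frame(camera, thing): "bbox" ([left, top, width, height] in pixels, round what is visible of it).
Readings, each from a call of its own:
- bot.read_clock(): time.
- bot.read_joint_positions(): joint angles.
- bot.read_joint_vel(): joint speeds.
- bot.read_joint_efforts(): joint torques, N m.
- bot.read_position(): TCP position.
- bot.read_tool_rot(): TCP orientation.
- bot.read_ft_force(): force on the tool from outside, world axes, zero at the start.
- bot.read_moment(): the same for the moment, N m.
- bot.read_gripper_width(): opening from 0.0 (shut) to 1.0 (fully open).
- bot.read_finger_force(): force on a finger pad.
Only numpy, scipy, OpenCV 4.12 (cv2) and the standard library are available. Lean on these libraries where they do the work, as an engineer would, in place of code of your own. Each camera call takes 0.05 s, during which the arm holds its last target. There are 200 camera calls.

## Task

Comb the scattered bamboo sticks on the wooden board with the rake, never touching them with the gripper, until they all lie flat, side by side and parallel to the board's side fence, pushed up close to that fence and with their far ends against the far fence. Then swing the hold-down arm with the red knob over onto them, and after that set the kitchen timer to 20 minutes. Leave the rake standing on its tines on the red chopping board, and do not disturb the onion, garlic, lemon or salt shaker.

Things in the scene. Friction and masses are not known exactly. Their poses are not given: they have to be found in the camera images.
- board: Wooden squaring board, 260 x 320 mm (x, y), fixed; origin at the centre of its underside, z up, flat top at z = 24 mm. Two dark fences rise 20 mm above the top: the far fence on the +x edge (inner face at x = +118 mm) and the side fence on the +y edge, robot's left (inner face at y = +150 mm). The sides at x = -130 and y = -160 mm are open.
- corner (a point): Inner corner of the two fences, on the board's top: board x = +118, y = +150, z = 24 mm.
- press_pivot (a point): Middle of the hold-down arm's hinge pin, above the side fence: board x = +50, y = +157, z = 50 mm. The hinge axis runs along the board's x.
- press_knob (a point): Centre of the red ball knob (22 mm) at the free end of the hold-down arm, 84 mm from the hinge axis. It stands on a 9 mm stem: with the arm down it is 34 mm above the arm's upper side, 75 mm inward from the hinge and 64 mm above the board's top.
- press (a joint): Angle of the weighted steel hold-down arm (220 g, 92 x 20 mm, rubber shoe below covering board y = +79 to +147 mm): 0 flat on one layer of sticks, -0.1 with nothing below, growing as it swings up and outward over the side fence; 2.1 fully open, leaning outward on its stop, where it stays by its weight. Below about 1.5 it falls inward by its weight.
- stick0: Square bamboo stick, 120 x 10 x 10 mm, 20 g, pale with a green band near each end; origin at the centre of its underside, x along its length (either way round is the same). May be absent.
- stick1: Square bamboo stick, 120 x 10 x 10 mm, 20 g, pale with a green band near each end; origin at the centre of its underside, x along its length (either way round is the same). May be absent.
- stick2: Square bamboo stick, 120 x 10 x 10 mm, 20 g, pale with a green band near each end; origin at the centre of its underside, x along its length (either way round is the same). May be absent.
- stick3: Square bamboo stick, 120 x 10 x 10 mm, 20 g, pale with a green band near each end; origin at the centre of its underside, x along its length (either way round is the same). May be absent.
- stick4: Square bamboo stick, 120 x 10 x 10 mm, 20 g, pale with a green band near each end; origin at the centre of its underside, x along its length (either way round is the same). May be absent.
- stick5: Square bamboo stick, 120 x 10 x 10 mm, 20 g, pale with a green band near each end; origin at the centre of its underside, x along its length (either way round is the same). May be absent.
- rake: Hand rake, about 220 g, stands by itself on two rows of steel tines. Origin central between the tine tips, z up, x along the 150 mm wooden head. Head and tine rows measure 42 mm over their outer sides in y (+-21 mm); head 25 to 39 mm above the tips; gaps between tines 7.6 mm. Orange block grip on top, 44 mm in x, 24 mm in y, 38 to 88 mm above the tips: hold it across the 24 mm.
- rake_grip (a point): Middle of the rake's orange grip, 66 mm above the tine tips.
- bamboo_board: The red-faced chopping board with a wooden rim, fixed at the robot's right, top 19 mm above the work surface, 270 mm in x by 400 mm in y; origin at the centre of its underside. The rake starts on it and belongs there.
- timer: Wind-up kitchen timer, stuck fast on the chopping board: red base 67 mm wide and 22 mm high, white dial on top. Origin at the centre of its underside, z up. A small black index mark is on the base's own -x side. 
- timer_dial (a joint): Setting of the timer's white dial (66 mm wide, 22 to 48 mm above the timer's origin, raised bar on top up to 56 mm), turning about the vertical axis. 0 = zero minutes, red pointer on the dial's edge above the black index; grows counter-clockwise seen from above, 60 minutes to a full turn: 20 minutes is 2.094 rad. Turns lightly (0.02 N m), stays where left, range 0 to 5.76.
- onion: The onion, a loose bystander; origin at the centre of its underside.
- garlic: The garlic bulb, a loose bystander; origin at the centre of its underside.
- lemon: The lemon, a loose bystander; origin at the centre of its underside.
- salt_shaker: The salt shaker, a loose bystander; origin at the centre of its underside.

How it is judged:
By the outcome, as a careful person would: the job done as asked, in the order asked, and still so for the second after the job is handed in, with the robot touching nothing.
Of stick0, stick1, stick2, stick3, stick4, stick5 only 4 to 6 are there at a start; the rules pass over those that are not, and their reading is None.
At some moment in a run one of rake, stick1, stick3 may be knocked a few centimetres aside while the robot is not near it.
Once in a run the grip may slacken for a moment while it holds something.
It also fails if it takes over 210 s, if anything falls off the work surface, if the arm or the gripper's body presses on something with over 40 N, if the wrist force passes 120 N, or if a joint passes its speed limit or range.

## Working session

There is one attempt and no reset: what is moved stays moved. The work goes in short steps, each a Python script; the robot and the scene stay as the last script left them, time stands still between calls to the robot, and variables do not carry over. Pictures are saved under pics/ and viewed, at most 14 in all, crops included, and the job is handed in when it is done.

```bash
mkdir -p pics; ls; python3 - <<'E'
from cell import bot
import cv2,numpy as np
for c in ("scene","top"):
    im=bot.camera(c); cv2.imwrite(f"pics/{c}0.png",im[:,:,::-1])
    k=bot.calibration(c); print(c,k["mtx"].tolist(),np.round(k["extrinsics"],4).tolist())
    for t in ["board","rake","timer","press_knob","bamboo_board","stick0","onion","garlic","lemon","salt_shaker","rake_grip"]:
        try: print(t,[(np.round(d["bbox"]).tolist(),round(d["confidence"],2)) for d in bot.search_frame(c,t)][:7])
        except Exception as e: print(t,e)
print(bot.read_clock(),bot.read_tool_rot(),bot.grip_depth)
E
```

```text
pics
scene [[404.63950130282007, 0.0, 316.0919244782379], [0.0, 404.63950130282007, 196.39141153071122], [0.0, 0.0, 1.0]] [[0.4008, -0.9159, -0.0227, -0.1753], [-0.5775, -0.2333, -0.7823, 0.4246], [0.7112, 0.3267, -0.6224, 0.8822], [0.0, 0.0, 0.0, 1.0]]
board [([209.0, 165.0, 124.0, 87.0], 0.93)]
rake [([368.0, 226.0, 30.0, 52.0], 0.6), ([338.0, 181.0, 16.0, 13.0], 0.46)]
timer [([210.0, 166.0, 28.0, 22.0], 0.69), ([426.0, 224.0, 25.0, 31.0], 0.65), ([209.0, 165.0, 122.0, 88.0], 0.52), ([388.0, 178.0, 15.0, 23.0], 0.37)]
press_knob [([209.0, 166.0, 29.0, 19.0], 0.65)]
bamboo_board [([263.0, 197.0, 16.0, 19.0], 0.66)]
stick0 [([244.0, 197.0, 30.0, 14.0], 0.56), ([234.0, 197.0, 25.0, 19.0], 0.54), ([234.0, 190.0, 10.0, 23.0], 0.43)]
onion [([318.0, 168.0, 22.0, 20.0], 0.88), ([423.0, 226.0, 25.0, 26.0], 0.44)]
garlic [([336.0, 180.0, 19.0, 15.0], 0.57)]
lemon [([172.0, 191.0, 18.0, 20.0], 0.74), ([391.0, 178.0, 9.0, 24.0], 0.5)]
salt_shaker [([390.0, 178.0, 12.0, 24.0], 0.51), ([211.0, 167.0, 123.0, 85.0], 0.32)]
rake_grip [([370.0, 231.0, 28.0, 41.0], 0.68)]
top [[415.64607437301606, 
[... 271 characters left out ...]
7.0, 215.0, 11.0, 52.0], 0.88), ([287.0, 203.0, 21.0, 34.0], 0.35)]
timer [([426.0, 198.0, 25.0, 20.0], 0.74)]
press_knob [([186.0, 206.0, 34.0, 7.0], 0.71)]
bamboo_board []
stick0 [([250.0, 207.0, 17.0, 32.0], 0.45), ([280.0, 198.0, 10.0, 35.0], 0.41)]
onion [([290.0, 139.0, 28.0, 22.0], 0.94)]
garlic [([324.0, 150.0, 18.0, 14.0], 0.59)]
lemon [([162.0, 234.0, 19.0, 26.0], 0.81), ([190.0, 180.0, 134.0, 87.0], 0.72)]
salt_shaker [([378.0, 138.0, 14.0, 19.0], 0.51)]
rake_grip [([390.0, 212.0, 22.0, 55.0], 0.85), ([292.0, 141.0, 26.0, 19.0], 0.73), ([269.0, 197.0, 5.0, 43.0], 0.69), ([287.0, 202.0, 22.0, 36.0], 0.67)]
1.2 [ 6.80067279e-07  2.02478830e-01  9.79286640e-01 -6.97127877e-06] 0.0187
```

```bash
ls pics
```

```text
scene0.png
top0.png
```

```bash
python3 - <<'E'
import cv2
a=cv2.imread("pics/top0.png")[110:290,150:470]; cv2.imwrite("pics/top0c.png",cv2.resize(a,None,fx=2.5,fy=2.5,interpolation=cv2.INTER_CUBIC))
a=cv2.imread("pics/top0.png")[170:280,180:334]; cv2.imwrite("pics/top0d.png",cv2.resize(a,None,fx=5,fy=5,interpolation=cv2.INTER_CUBIC))
a=cv2.imread("pics/scene0.png")[130:310,160:480]; cv2.imwrite("pics/scene0c.png",cv2.resize(a,None,fx=2.5,fy=2.5,interpolation=cv2.INTER_CUBIC))
E
```

```text
(no output)
```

View pics/top0c.png

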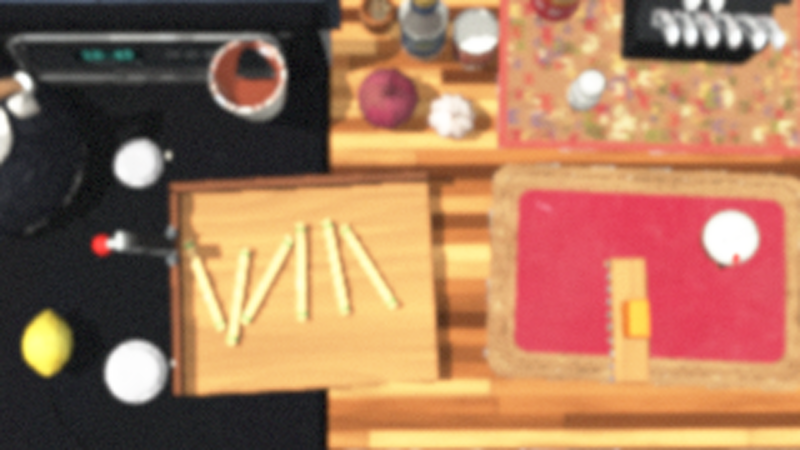

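View pics/top0d.png

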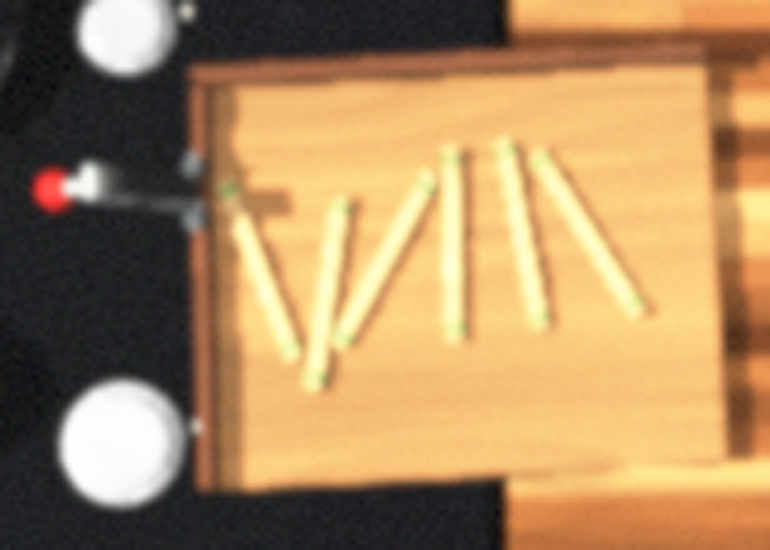

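View pics/scene0c.png

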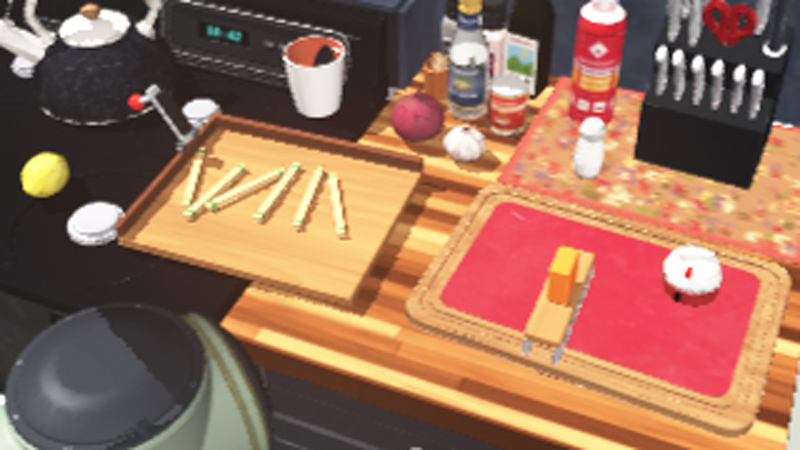

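The top view shows six sticks lying roughly along world x on the board, some tilted. The press arm is open to the left with its red knob near crop pixel (55,188). The rake stands on the red board with its head along world x, and the timer pointer is towards the robot. Next I fit the poses.

```bash
cat > h.py <<'E'
from cell import bot
import cv2,numpy as np
from scipy.optimize import least_squares
from scipy.spatial.transform import Rotation as Rn
CAL={c:bot.calibration(c) for c in("scene","top")}
def proj(c,P):
    k=CAL[c];E=np.array(k["extrinsics"]);p=np.atleast_2d(P)@E[:3,:3].T+E[:3,3];p=p@np.array(k["mtx"]).T
    return p[:,:2]/p[:,2:]
def ray(c,uv,z):
    k=CAL[c];E=np.array(k["extrinsics"]);R,t=E[:3,:3],E[:3,3]
    d=R.T@np.linalg.solve(k["mtx"],[uv[0],uv[1],1]);o=-R.T@t
    return o+d*(z-o[2])/d[2]
def T(p,P):
    c,s=np.cos(p[2]),np.sin(p[2]);P=np.atleast_2d(P)
    return np.c_[p[0]+c*P[:,0]-s*P[:,1],p[1]+s*P[:,0]+c*P[:,1],P[:,2]+(p[3] if len(p)>3 else 0)]
def fit(obs,p0,z0=0):
    f=lambda p:np.concatenate([(proj(c,T([*p,z0],[P]))[0]-uv) for c,P,uv in obs])
    r=least_squares(f,p0,loss="soft_l1");return r.x,f(r.x).reshape(-1,2)
def unc(u,v,x0,y0,s): return np.array([(u+.5)/s-.5+x0,(v+.5)/s-.5+y0])
def quat(a):  # tool down, fingers closing along world angle a
    y=np.array([np.cos(a),np.sin(a),0]);z=np.array([0,0,-1.]);x=np.cross(y,z)
    q=Rn.from_matrix(np.c_[x,y,z]).as_quat();return [q[3],q[0],q[1],q[2]]
def snap(c,name,box,s):
    im=np.array(bot.camera(c))[:,:,::-1];x0,y0,x1,y1=box
    cv2.imwrite(f"pics/{name}.png",cv2.resize(im[y0:y1,x0:x1],None,fx=s,fy=s,interpolation=cv2.INTER_CUBIC));return im
E
python3 - <<'E'
from h import *
td=lambda u,v:unc(u,v,180,170,5); tc=lambda u,v:unc(u,v,150,110,2.5); sc=lambda u,v:unc(u,v,160,130,2.5)
A=(.13,.16,.044);B=(.13,-.16,.044);C=(-.13,-.16,.024);D=(-.13,.16,.044)
b,r=fit([("top",A,td(190,67)),("top",B,td(704,45)),("top",C,td(726,458)),("top",D,td(200,490)),("scene",A,sc(217,115)),("scene",B,sc(422,157)),("scene",C,sc(350,303)),("scene",D,sc(120,238))],[.5,.2,0])
print("board",b,np.round(r,1).tolist())
k,r=fit([("top",(.075,.021,.039),tc(608,258)),("top",(.075,-.021,.039),tc(645,258)),("top",(-.075,-.021,.039),tc(648,381)),("top",(-.075,.021,.039),tc(612,381)),("top",(0,0,.088),tc(638,318))],[.45,-.2,0],.019)
print("rake",k,np.round(r,1).tolist())
inv=lambda P:((np.array(P)[:2]-b[:2])@np.array([[np.cos(b[2]),-np.sin(b[2])],[np.sin(b[2]),np.cos(b[2])]]))
for s in [((228,187),(292,355)),((343,200),(317,385)),((429,180),(344,342)),((452,148),(456,338)),((504,142),(542,324)),((540,153),(642,312))]:
    e=[ray("top",td(*x),.034) for x in s]; i=[inv(x) for x in e]
    print(np.round(i,3).tolist(),"len",round(np.linalg.norm(e[0]-e[1]),3))
print("knob",inv(ray("top",td(53,190),.095)),ray("top",td(53,190),.095), "pred",T(b,(.05,.2276,.095)),proj("scene",T(b,(.05,.2276,.095))),sc(137,102))
print("timer",ray("top",tc(730,237),.067),"ptr",ray("top",tc(736,258),.067))
print("scene ptr",ray("scene",sc(688,272),.067),"idx",ray("scene",sc(678,297),.03),ray("scene",sc(678,297),.041))
print("timer obj top in scene",proj("scene",[ray("top",tc(730,237),.067)]))
import cv2
for n,f in(("scene0",(418,216,458,256)),("top0",(422,190,462,230))):
    a=cv2.imread(f"pics/{n}.png")[f[1]:f[3],f[0]:f[2]];a=cv2.resize(a,(400,400),interpolation=cv2.INTER_CUBIC);cv2.imwrite(f"pics/{n}_t.png",a)
cv2.imwrite("pics/t0.png",np.hstack([cv2.imread("pics/scene0_t.png"),cv2.imread("pics/top0_t.png")]))
E
```

```text
board [0.54021222 0.2083103  0.04535195] [[0.2, 0.2], [0.7, -0.7], [0.8, 1.5], [-0.1, 0.7], [-1.2, -1.6], [1.1, -0.2], [0.1, -1.4], [-2.9, -5.1]]
rake [ 0.49204291 -0.18347248 -0.00688791] [[0.5, -0.4], [-0.3, -0.4], [-0.0, 0.6], [0.2, 0.6], [-0.3, -0.3]]
[[0.056, 0.141], [-0.05, 0.104]] len 0.112
[[0.044, 0.07], [-0.069, 0.089]] len 0.114
[[0.054, 0.016], [-0.043, 0.072]] len 0.112
[[0.073, 0.002], [-0.044, 0.003]] len 0.117
[[0.075, -0.031], [-0.038, -0.05]] len 0.115
[[0.067, -0.053], [-0.034, -0.111]] len 0.117
knob [0.05157416 0.23112783] [0.58125484 0.44153866 0.095     ] pred [[0.57984224 0.43794309 0.095     ]] [[214.46963887 170.92255255]] [214.5 170.5]
timer [ 0.58949492 -0.30694906  0.067     ] ptr [ 0.56408685 -0.31292355  0.067     ]
scene ptr [ 0.56480563 -0.31154505  0.067     ] idx [ 0.55965471 -0.30702849  0.03      ] [ 0.5483389  -0.30758304  0.041     ]
timer obj top in scene [[434.93118261 232.45770737]]
```

View pics/t0.png

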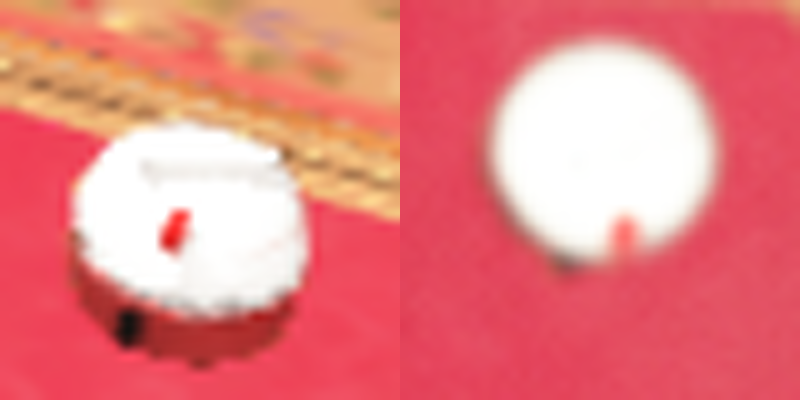

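```bash
cat >> h.py <<'E'
B=np.array([.5402,.2083,.0454])
K=np.array([.492,-.1835,-.007])
def best(pos,a):
    o=[]
    for d in(0,np.pi):
        j=bot.solve_ik(pos,quat(a+d))
        if j is not None:o.append((abs(j[5]),a+d,j))
    return min(o,key=lambda t:t[0])
def go(pos,a): bot.move_pose(list(map(float,pos)),quat(a))
def lin(pos,speed=.15,a=None,f=None):
    return bot.move_linear(list(map(float,pos)),speed=speed,rotation=None if a is None else quat(a),until_force=f)
def bp(x,y,z): return T(B,(x,y,z))[0]
def st(): print("t",bot.read_clock(),"tcp",np.round(bot.read_position(),4),"w",round(bot.read_gripper_width(),3),"ff",round(float(np.max(bot.read_finger_force())),1),"F",np.round(bot.read_ft_force(),1))
E
python3 - <<'E'
from h import *
p=np.array([K[0],K[1],.2])
# check both orientations' joint 6 for the whole job
for pos,a in((p,np.pi/2+K[2]),(bp(0,-.15,.2),B[2]+np.pi/2),(bp(.038,.06,.075),B[2]+np.pi/2),(bp(-.1,.07,.075),B[2])):
    for d in(0,np.pi,-np.pi):
        j=bot.solve_ik(list(pos),quat(a+d)); print(np.round(pos,3),round(a+d,2),None if j is None else np.round(j,2))
b=best(p,np.pi/2+K[2]); print("go",b[1])
bot.set_gripper(.8); go(p,b[1]); lin([*K[:2],.065],.12); bot.set_gripper(0.0,80); st()
lin([*K[:2],.17],.12); st()
E
```

```text
[ 0.492 -0.184  0.2  ] 1.56 [-0.5   0.28 -0.25  1.04  0.   -0.49]
[ 0.492 -0.184  0.2  ] 4.71 [-0.5   0.28 -0.25  1.04  0.    2.65]
[ 0.492 -0.184  0.2  ] -1.58 [-0.5   0.28 -0.25  1.04  0.    2.65]
[0.547 0.058 0.2  ] 1.62 [-0.03  0.32 -0.19  1.06  0.   -0.07]
[0.547 0.058 0.2  ] 4.76 [-0.03  0.32 -0.19  1.06  0.    3.07]
[0.547 0.058 0.2  ] -1.53 [-0.03  0.32 -0.19  1.06  0.    3.07]
[0.575 0.27  0.075] 1.62 [ 0.32  0.58 -0.12  0.87  0.    0.28]
[0.575 0.27  0.075] 4.76 [ 0.32  0.58 -0.12  0.87  0.   -2.86]
[0.575 0.27  0.075] -1.53 [ 0.32  0.58 -0.12  0.87  0.   -2.86]
[0.437 0.274 0.075] 0.05 [ 0.42  0.38 -0.45  0.73  0.    1.94]
[0.437 0.274 0.075] 3.19 [ 0.42  0.38 -0.45  0.73  0.   -1.2 ]
[0.437 0.274 0.075] -3.1 [ 0.42  0.38 -0.45  0.73  0.   -1.2 ]
go 1.5637963267948967
t 5.8917 tcp [ 0.4923 -0.184   0.0657] w 0.251 ff 78.6 F [-1.4 -1.2  5. ]
t 6.9167 tcp [ 0.4914 -0.1831  0.1691] w 0.247 ff 78.5 F [ 0.2  0.6 -2.2]
```

```bash
python3 - <<'E'
from h import *
a=B[2]+np.pi/2
go(bp(0,-.155,.17),a)
lin(bp(0,-.155,.0730),.12); st()
print(lin(bp(0,.056,.0730),.06,f=12)); st()
snap("top","s1",(180,170,334,280),5)
E
```

```text
t 8.8333 tcp [0.5479 0.0532 0.0737] w 0.248 ff 78.5 F [ 0.4  0.6 -1.8]
False
t 12.5 tcp [0.5377 0.2642 0.073 ] w 0.249 ff 78.6 F [ 0.5 -0.4 -1.9]
```

View pics/s1.png

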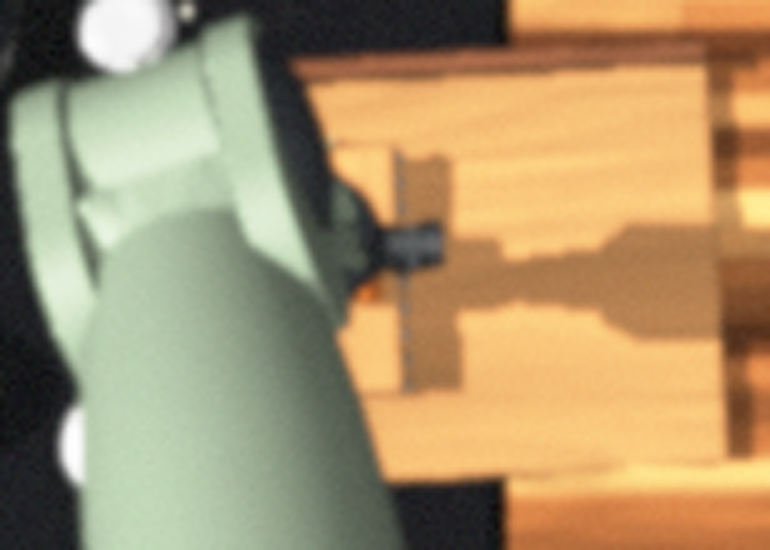

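The rake has swept everything to its left and no sticks are left behind. Next comes the +x push.

```bash
python3 - <<'E'
from h import *
a=B[2]+np.pi/2; ax=B[2]+np.pi
lin(bp(0,.03,.073),.1); lin(bp(0,.03,.16),.15)
go(bp(-.13,.068,.16),ax); st()
snap("top","s2",(180,170,334,280),5)
lin(bp(-.125,.068,.0735),.12)
print(lin(bp(-.027,.068,.0735),.05,f=10)); st()
E
```

```text
t 14.975 tcp [0.4073 0.2702 0.1596] w 0.249 ff 78.6 F [ 0.6 -0.2 -2.5]
False
t 18.0083 tcp [0.51   0.275  0.0735] w 0.251 ff 78.6 F [ 0.1  0.  -2.8]
```

View pics/s2.png

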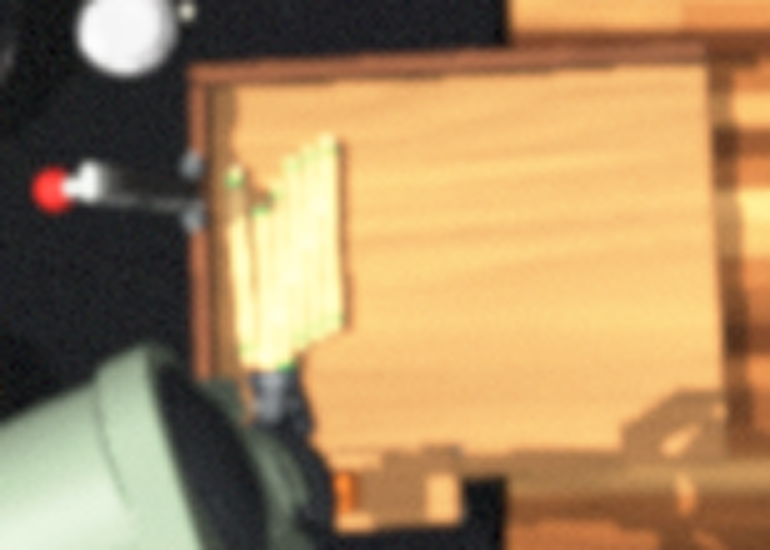

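The sticks are combed nearly parallel, with staggered ends (the x push came after this picture). Now I alternate y and x pushes to contact.

```bash
cat >> h.py <<'E'
def pushy(y1,f,x=.036,z=.0735):
    a=B[2]+np.pi/2
    go(bp(x,.0,.14),a); lin(bp(x,.025,z),.12); r=lin(bp(x,y1,z),.04,f=f)
    print("y",r,np.round(inv(bot.read_position()),4)); st()
    lin(bp(x,.03,z),.1); lin(bp(x,.0,.14),.15)
def pushx(x1,f,y=.068,z=.0735):
    a=B[2]+np.pi
    go(bp(-.1,y,.14),a); lin(bp(-.06,y,z),.12); r=lin(bp(x1,y,z),.04,f=f)
    print("x",r,np.round(inv(bot.read_position()),4)); st()
    lin(bp(-.06,y,z),.1); lin(bp(-.1,y,.14),.15)
def inv(P): 
    d=np.array(P)[:2]-B[:2];c,s=np.cos(B[2]),np.sin(B[2]);return np.array([c*d[0]+s*d[1],-s*d[0]+c*d[1]])
E
python3 - <<'E'
from h import *
lin(bp(-.06,.068,.0735),.1); lin(bp(-.1,.068,.14),.15)
pushy(.085,8); pushx(-.01,12); pushy(.085,12)
lin(bp(.0,-.10,.16),.2)
snap("top","s3",(180,170,334,280),5)
E
```

```text
y True [0.0351 0.0726]
t 22.2833 tcp [0.572  0.2824 0.0727] w 0.25 ff 78.9 F [ 1.2 -1.4 -1.3]
x True [-0.0207  0.0673]
t 26.5917 tcp [0.5165 0.2746 0.0713] w 0.252 ff 79.1 F [-1.5 -0.6 -2.9]
y True [0.0353 0.073 ]
t 30.9833 tcp [0.5722 0.2828 0.0729] w 0.247 ff 79.3 F [ 0.4 -2.9 -1.3]
```

View pics/s3.png

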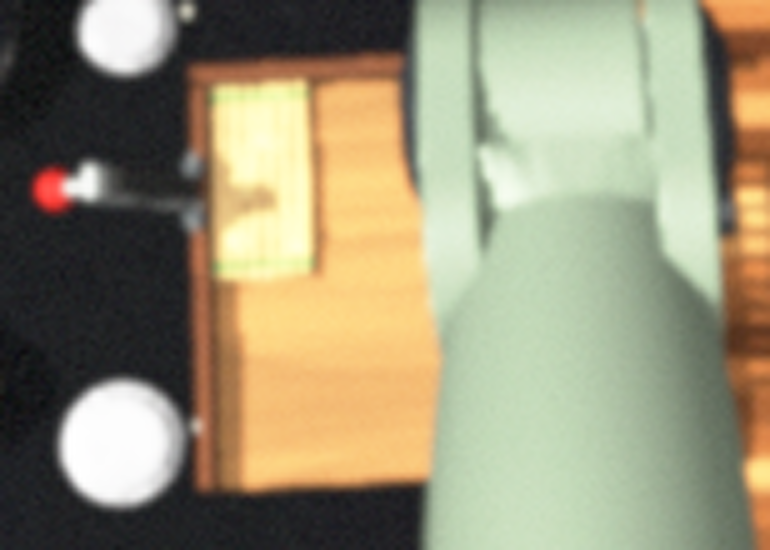

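All six sticks lie flat, side by side in the corner against both fences (crop x 210–315, y 85–275). Next I return the rake, then check.

```bash
python3 - <<'E'
from h import *
a=np.pi/2+K[2]
go([K[0],K[1],.16],a); lin([K[0],K[1],.075],.12); st()
print(lin([K[0],K[1],.060],.02,f=4)); st()
bot.set_gripper(.6); st()
lin([K[0],K[1],.2],.12)
k=T(B,(.05,.2276,.095))[0]
for d in(0,np.pi): 
    for th in(2.1,1,0):
        j=bot.solve_ik(list(bp(.05,.157-.084*np.cos(.469+th),.05+.084*np.sin(.469+th)-.019)),quat(B[2]+d)); print(d,th,None if j is None else np.round(j,2))
go([.40,.05,.25],np.pi/2)
im=snap("top","s4",(150,110,470,290),2.5); im=im[:,:,::-1].astype(int)
# knob: red blob
def blob(im,box):
    x0,y0,x1,y1=box;s=im[y0:y1,x0:x1];m=(s[...,0]>150)&(s[...,1]<110)&(s[...,2]<110);v,u=np.nonzero(m);return u.mean()+x0,v.mean()+y0,m.sum()
u=blob(im,(180,195,200,220)); print(u,inv(ray("top",u[:2],.0955)),ray("top",u[:2],.0955))
bot.camera("scene"); im=np.array(bot.camera("scene")).astype(int); cv2.imwrite("pics/sc4.png",im[:,:,::-1])
u=blob(im,(205,160,222,180)); print(u,inv(ray("scene",u[:2],.0955)),proj("scene",[bp(.05,.2276,.0955)]))
E
```

```text
t 34.9417 tcp [ 0.4926 -0.1835  0.0756] w 0.25 ff 79.3 F [-0.3 -0.3 -2.5]
True
t 35.4667 tcp [ 0.4922 -0.1839  0.0657] w 0.248 ff 80.1 F [-0.4  0.4  3.7]
t 35.8667 tcp [ 0.491  -0.1831  0.0647] w 0.604 ff 0.0 F [-0.5 -0.6  0.2]
0 2.1 [0.55 0.74 0.19 1.02 0.   2.07]
0 1 [0.44 0.63 0.09 1.03 0.   1.97]
0 0 [ 0.35  0.62 -0.06  0.89  0.    1.88]
3.141592653589793 2.1 [ 0.55  0.74  0.19  1.02  0.   -1.07]
3.141592653589793 1 [ 0.44  0.63  0.09  1.03  0.   -1.17]
3.141592653589793 0 [ 0.35  0.62 -0.06  0.89  0.   -1.27]
(np.float64(189.66666666666666), np.float64(207.69230769230768), np.int64(39)) [0.05133888 0.23256074] [0.58093135 0.44295109 0.0955    ]
(np.float64(213.65384615384616), np.float64(170.6153846153846), np.int64(26)) [0.05009382 0.23078336] [[214.44145334 170.80611525]][ WARN:0@12.227] global loadsave.cpp:1063 imwrite_ Unsupported depth image for selected encoder is fallbacked to CV_8U.
```

View pics/s4.png

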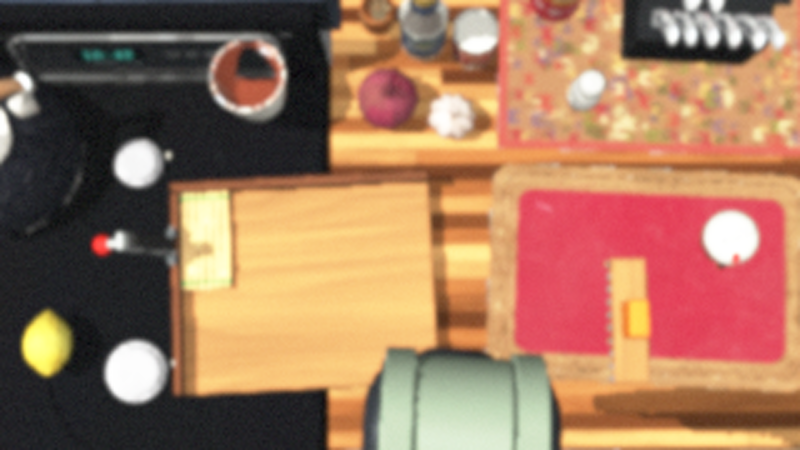

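The rake stands on the red board and the sticks and bystanders are undisturbed. Next I grip the knob (red at crop (100,244)) and guide it along its arc.

```bash
python3 - <<'E'
from h import *
a=B[2]+np.pi; yp=.1605
def kp(th,dz=-.0205): return bp(.0505,yp-.084*np.cos(.469+th),.05+.084*np.sin(.469+th)+dz)
bot.set_gripper(.6)
p=kp(2.1); go([p[0]-.02,p[1]-.1,.26],a); go([p[0],p[1],.22],a)
print(lin(p,.1,f=8)); st()
bot.set_gripper(0.,20); st()
if bot.read_gripper_width()>.1:
    for th in np.linspace(2.0,.04,22): lin(kp(th),.05)
    st()
    snap("scene","s5",(160,130,320,250),5)
else: bot.set_gripper(.6)
E
```

```text
False
t 41.8833 tcp [0.5807 0.4418 0.0759] w 0.602 ff 0.0 F [-0.2 -0.5 -0.5]
t 42.425 tcp [0.5802 0.4415 0.075 ] w 0.001 ff 0.0 F [-0.4 -1.3  0.2]
```

```bash
python3 - <<'E'
from h import *
im=snap("scene","s5",(170,120,290,210),6)
p=bot.read_position()
print(p,(proj("scene",[p,p+[0,0,.019]])-[170,120])*6)
E
```

```text
[0.58016658 0.44144525 0.07500467] [[268.29636281 332.57767636]
 [262.32615225 305.3591989 ]]
```

View pics/s5.png

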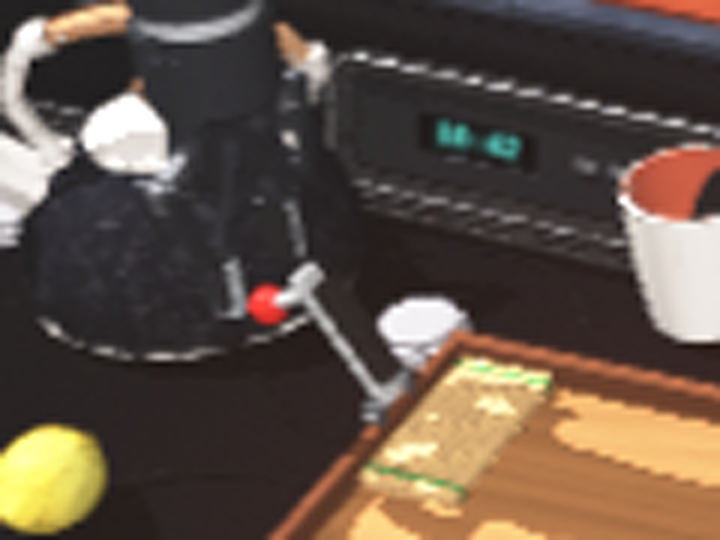

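```bash
python3 - <<'E'
from h import *
def cen(im,box):
    x0,y0,x1,y1=box;s=im[y0:y1,x0:x1].astype(float);w=np.clip(s[...,0]-np.maximum(s[...,1],s[...,2])-50,0,None);v,u=np.mgrid[y0:y1,x0:x1];return np.array([(w*u).sum(),(w*v).sum()])/w.sum()
t=cv2.imread("pics/top0.png")[:,:,::-1];s=cv2.imread("pics/scene0.png")[:,:,::-1]
n=np.array(bot.camera("scene"))
a=cen(t,(180,198,200,218));b=cen(s,(205,160,224,182));c=cen(n,(205,160,224,182));print(a,b,c)
for q in(b,c):
    r=least_squares(lambda P:np.r_[proj("top",[P])[0]-a,proj("scene",[P])[0]-q],[.58,.44,.1]);print(r.x,inv(r.x),r.fun)
im=n[120:210,170:290,::-1]/255.; im=cv2.resize(np.uint8(255*im**.4),None,fx=6,fy=6,interpolation=cv2.INTER_CUBIC);cv2.imwrite("pics/s6.png",im)
E
```

```text
[189.56983471 207.62954545] [213.66381766 170.39189617] [213.69920255 170.39138756]
[0.58143802 0.44308796 0.09484053] [0.05185124 0.23267447] [ 0.1230941  -0.08198494 -0.17155848 -0.00057217]
[0.58146726 0.44304787 0.09483435] [0.05187863 0.23263309] [ 0.13765927 -0.091683   -0.19185635 -0.00063645]
```

View pics/s6.png

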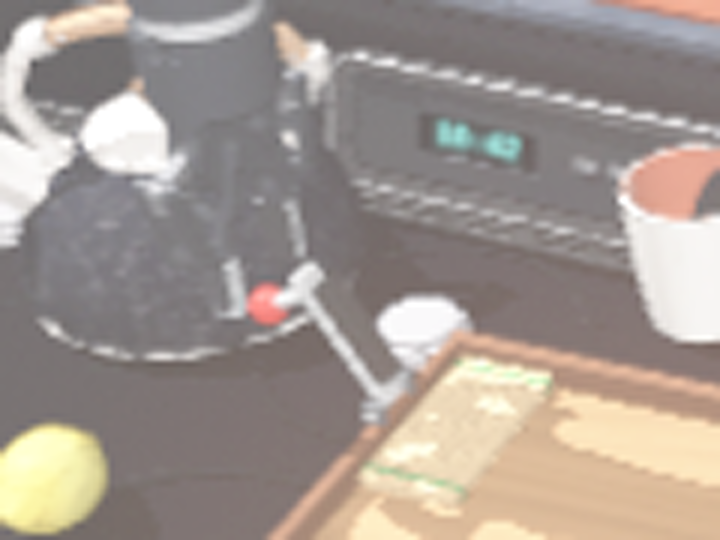

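The picture shows the fingers open around the knob, because my else-branch reopened them. The tips look a bit high, so I go deeper and close again.

```bash
python3 - <<'E'
from h import *
p=np.array([.5810,.4425,.075]);st()
lin(p,.05); 
for z in(.075,.067):
    print("z",z,lin([p[0],p[1],z],.05,f=8)); 
    for w in(.35,.28,.22,.0):
        bot.set_gripper(w,20); print(w,round(bot.read_gripper_width(),3),bot.read_finger_force())
    bot.wait(.3);st()
    if bot.read_gripper_width()>.15: break
    snap("scene",f"z{int(z*1000)}",(190,140,250,190),10)
    bot.set_gripper(.6)
E
```

```text
t 43.0667 tcp [0.5802 0.4415 0.075 ] w 0.601 ff 0.0 F [0.  0.6 0.8]
z 0.075 False
0.35 0.347 0.0
0.28 0.277 0.0
0.22 0.215 0.0
0.0 0.003 0.0
t 44.9917 tcp [0.581  0.4425 0.075 ] w 0.002 ff 0.0 F [-0.1  0.2 -0.6]
z 0.067 False
0.35 0.353 0.0
0.28 0.28 0.0
0.22 0.221 1.596837267279625
0.0 0.175 15.979517698287964
t 47.2167 tcp [0.5829 0.4425 0.0676] w 0.176 ff 16.0 F [ 4.8 -0.5 -0.7]
```

```bash
python3 - <<'E'
from h import *
bot.set_gripper(.6)
for z in(.061,.056):
    print("z",z,lin([.5810,.4425,z],.05,f=8)); 
    bot.set_gripper(.0,25);bot.wait(.2);st()
    if bot.read_gripper_width()>.235: break
    bot.set_gripper(.6)
E
```

```text
z 0.061 False
t 48.5167 tcp [0.583  0.4426 0.0617] w 0.229 ff 24.5 F [ 5.5  0.5 -0.1]
z 0.056 False
t 49.75 tcp [0.583  0.4425 0.0566] w 0.232 ff 24.5 F [ 5.9  0.5 -1.2]
```

```bash
python3 - <<'E'
from h import *
bot.set_gripper(.5); lin([.583,.4425,.052],.05,f=8); bot.set_gripper(0.,30); st()
x0=inv([.583,.4425])[0]; yp=.1615; print(x0)
def kp(th,dz=-.0435): return bp(x0,yp-.084*np.cos(.469+th),.05+.084*np.sin(.469+th)+dz)
if bot.read_gripper_width()>.2:
    for i,th in enumerate(np.linspace(2.1,.6,16)):
        lin(kp(th),.05)
        if i%3==0: print(round(th,2),round(bot.read_gripper_width(),3),np.round(bot.read_ft_force(),1))
    st(); snap("scene","s7",(170,120,290,210),6)
E
```

```text
t 50.9917 tcp [0.5831 0.4425 0.0521] w 0.229 ff 29.3 F [ 0.5 -0.2  0.1]
0.053384926519052064
2.1 0.233 [-0.2 -1.1  0.7]
1.8 0.233 [ 0.6 -1.4 -3.1]
1.5 0.231 [ 1.  -0.6 -4. ]
1.2 0.231 [-1.9  1.   3.1]
0.9 0.231 [-3.9 -0.1  7.5]
0.6 0.231 [-3.7 -3.5  8.6]
t 55.9917 tcp [0.5882 0.3293 0.0811] w 0.231 ff 29.0 F [-3.7 -3.5  8.6]
```

View pics/s7.png

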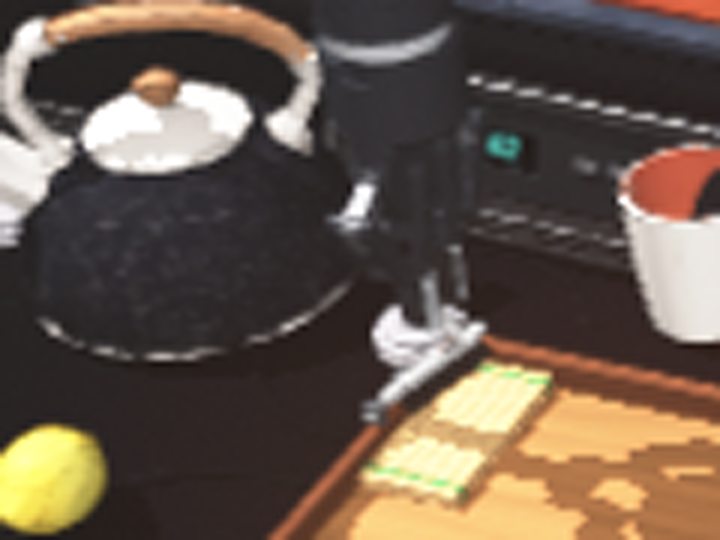

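```bash
python3 - <<'E'
from h import *
yp=.1615
def kp(th,dz=-.0435): return bp(.052,yp-.084*np.cos(.469+th),.05+.084*np.sin(.469+th)+dz)
for th in np.linspace(.5,.04,6):
    r=lin(kp(th),.04,f=15); print(round(th,2),r,round(bot.read_gripper_width(),3),np.round(bot.read_ft_force(),1))
    if r: break
st(); p=bot.read_position()
bot.set_gripper(.5); bot.wait(.3); lin([p[0],p[1],.13],.08); go([.40,.05,.25],np.pi/2); st()
a=snap("scene","q",(170,130,330,230),5);b=snap("top","q2",(180,170,334,280),5)
i1=cv2.imread("pics/q.png");i2=cv2.resize(cv2.imread("pics/q2.png"),None,fx=.55,fy=.55);i1=cv2.resize(i1,None,fx=.46,fy=.46)
h=max(len(i1),len(i2));f=lambda i:cv2.copyMakeBorder(i,0,h-len(i),0,0,0)
i1=cv2.imread("pics/q.png")[:,:, :];o=np.vstack([cv2.resize(i1,(480,300)),cv2.resize(cv2.imread("pics/q2.png"),(420,300))[:, :420] if 0 else cv2.copyMakeBorder(cv2.resize(cv2.imread("pics/q2.png"),(420,300)),0,0,0,60,0)]);cv2.imwrite("pics/s8.png",o)
E
```

```text
0.5 False 0.226 [ 0.2 -3.1  8.5]
0.41 False 0.227 [-1.  -5.7 10. ]
0.32 False 0.221 [-1.3 -9.1 10. ]
0.22 False 0.216 [ -1.5 -10.9  11.5]
0.13 False 0.222 [ -1.4 -13.   11.2]
0.04 False 0.218 [ -1.6 -15.2  11.5]
t 58.1167 tcp [0.5899 0.2918 0.0485] w 0.218 ff 31.1 F [ -1.6 -15.2  11.5]
t 61.2083 tcp [0.4005 0.0502 0.2499] w 0.5 ff 0.0 F [ 1.2 -1.3 -0.1]
```

View pics/s8.png

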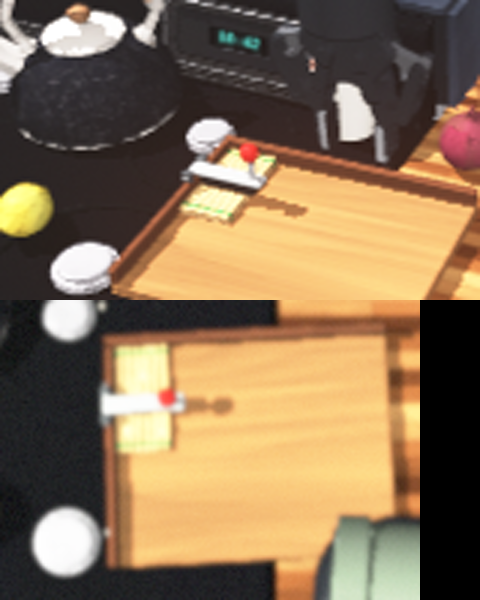

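The arm lies on the sticks, which are still aligned. Before the timer I check where the real fingertips are relative to the TCP, and measure the timer's angles.

```bash
python3 - <<'E'
from h import *
T1=[.5882,.3293,.0811]
print("s7 tcp px",(proj("scene",[T1,np.add(T1,[0,0,.02]),np.add(T1,[0,0,.042])])-[170,120])*6)
p=bot.read_position()
print("q tcp px in s8",((proj("scene",[p,p+[0,.025,0],p-[0,.025,0],p+[0,.025,.02]])-[170,130])*3))
t=np.array(bot.camera("top"));cv2.imwrite("pics/t1.png",t[:,:,::-1]);s=np.array(bot.camera("scene"));cv2.imwrite("pics/sc1.png",s[:,:,::-1])
# dial circle (white), pointer (red on it)
def an(c,im,box):
    x0,y0,x1,y1=box;f=cv2.resize(im[y0:y1,x0:x1],None,fx=8,fy=8,interpolation=cv2.INTER_CUBIC).astype(int)
    toim=lambda u,v:unc(u,v,x0,y0,8)
    white=(f.min(2)>170).astype(np.uint8)
    cs=max(cv2.findContours(white,0,2)[0],key=cv2.contourArea);cs=cv2.convexHull(cs)
    hull=cv2.fillPoly(np.zeros_like(white),[cs],1)
    e=cv2.fitEllipse(cs);print(c,"ellipse px",toim(*e[0]),e[1][0]/8,e[1][1]/8,e[2])
    inner=cv2.erode(hull,np.ones((9,9)))
    w=np.clip(f[...,0]-f[...,1]-60,0,None)*inner;v,u=np.mgrid[:f.shape[0],:f.shape[1]]
    q=toim((w*u).sum()/w.sum(),(w*v).sum()/w.sum()); print(" ptr",q,(w>0).sum(),ray(c,q,.067))
    ring=cv2.dilate(hull,np.ones((81,81)))
    k=np.clip(70-f.max(2),0,None)*ring; print(" idx",toim((k*u).sum()/k.sum(),(k*v).sum()/k.sum()),(k>0).sum(),ray(c,toim((k*u).sum()/k.sum(),(k*v).sum()/k.sum()),.032))
    print(" ctr",ray(c,toim(*e[0]),.067),ray(c,toim(*e[0]),.055))
an("top",t,(422,190,462,230)); an("scene",s,(418,216,458,262))
E
```

```text
s7 tcp px [[441.92978861 359.32513432]
 [437.0870942  330.16894121]
 [431.65554259 297.46744202]]
q tcp px in s8 [[359.6273056  182.89612669]
 [333.42524982 176.19214746]
 [386.2489863  189.70746989]
 [331.61129534 157.36097544]]
top ellipse px [441.90644646 204.49227524] 21.33390235900879 22.069149017333984 108.58680725097656
 ptr [443.94226899 212.96012827] 420 [ 0.56390853 -0.31244276  0.067     ]
 idx [nan nan] 0 [nan nan nan]
 ctr [ 0.58951464 -0.30756974  0.067     ] [ 0.59098267 -0.3112767   0.055     ]
scene ellipse px [436.89553452 237.23824883] 19.06027603149414 24.27215576171875 102.95313262939453
 ptr [434.98972068 238.54864316] 682 [ 0.56470555 -0.31181392  0.067     ]
 idx [430.38035396 248.19384956] 326 [ 0.55824798 -0.30552453  0.032     ]
 ctr [ 0.57200898 -0.31575515  0.067     ] [ 0.58510014 -0.3152518   0.055     ]<stdin>:19: RuntimeWarning: invalid value encountered in scalar divide
```

```bash
python3 - <<'E'
from h import *
for z in(.03,.036,.041): print("top idx",ray("top",unc(568-400,262,422,190,10),z), "scene",ray("scene",unc(128,327,418,216,10),z))
print("ptr",ray("top",unc(624-400,236,422,190,10),.067),ray("scene",unc(175,231,418,216,10),.067))
a=-.6
bot.set_gripper(.97); go([.45,-.29,.2],1.57); lin([.45,-.29,.08],.12)
print(lin([.45,-.29,-.01],.02,f=4)); st()
p=bot.read_position(); lin([.45,-.29,.12],.15); go([.5895,-.3075,.2],a); lin([.5895,-.3075,.13],.1); st()
snap("scene","s9",(398,170,478,260),6)
E
```

```text
top idx [ 0.55912846 -0.30638026  0.03      ] scene [ 0.56005103 -0.30538418  0.03      ]
top idx [ 0.55855821 -0.30458597  0.036     ] scene [ 0.55387597 -0.30569831  0.036     ]
top idx [ 0.558083   -0.30309073  0.041     ] scene [ 0.54873008 -0.30596008  0.041     ]
ptr [ 0.56333668 -0.31243824  0.067     ] [ 0.56436284 -0.31204671  0.067     ]
False
t 68.9917 tcp [ 0.45 -0.29 -0.01] w 0.975 ff 0.0 F [ 0.3 -1.  -0.1]
t 72.8333 tcp [ 0.5899 -0.3078  0.1307] w 0.967 ff 0.0 F [-0.4  0.2  0.8]
```

View pics/s9.png

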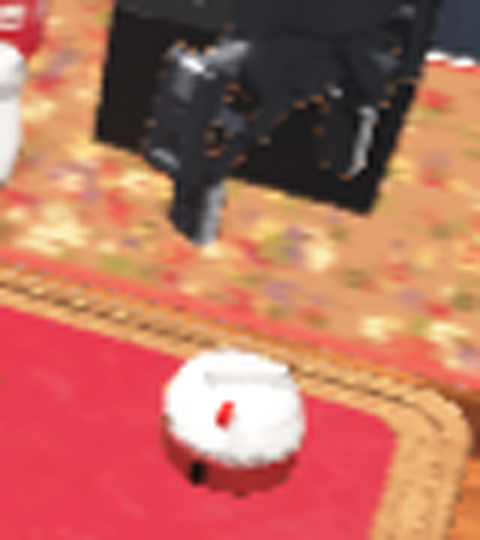

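TCP z = -0.01 over the 19 mm board gave no contact, so the real tips sit well above the nominal TCP. I touch down with the opening at about 0.8 to calibrate.

```bash
python3 - <<'E'
from h import *
go([.45,-.29,.12],1.57); bot.set_gripper(.8); lin([.45,-.29,.0],.12)
print(lin([.45,-.29,-.05],.02,f=4)); st()
lin([.45,-.29,.12],.15)
E
```

```text
True
t 77.575 tcp [ 0.45   -0.29   -0.0219] w 0.8 ff 3.1 F [-0.4  1.1  5.9]
```

```bash
python3 - <<'E'
from h import *
c=[.5895,-.3075]
bot.set_gripper(.97); go([*c,.12],-.6); print(lin([*c,.006],.06,f=6)); st()
bot.set_gripper(0.,30); bot.wait(.2); st()
j=np.array(bot.read_joint_positions()); print(np.round(j,3),np.round(bot.read_moment(),3))
j0=j.copy()
for d in range(1,13):   # clockwise (j6 up) in 2 deg steps towards the zero stop
    q=j0.copy(); q[5]+=np.radians(2*d); bot.goto_joints(list(q)); m=bot.read_moment()[2]; print(2*d,round(float(m),3),end=" | ")
    if abs(m)>.25: break
st()
E
```

```text
False
t 83.0 tcp [ 0.5897 -0.3076  0.0064] w 0.968 ff 0.0 F [-0.7 -0.2 -0.4]
t 83.5583 tcp [ 0.5957 -0.3117  0.0101] w 0.688 ff 31.1 F [ 7.1 -4.4  6.8]
[-0.592  0.698 -0.084  0.774  0.     1.579] [-1.06  -1.67   0.071]
2 -0.066 | 4 -0.029 | 6 0.074 | 8 -0.018 | 10 0.299 | t 84.8083 tcp [ 0.5969 -0.3118  0.0106] w 0.687 ff 31.2 F [ 4.3 -1.1 -1.1]
```

The stop shows at about 9–10° clockwise, which agrees with vision (about 11° after correcting the centre). The dial is at zero now, so I recentre, regrip and turn 120° counter-clockwise.

```bash
python3 - <<'E'
from h import *
c=[.5965,-.3135]
bot.set_gripper(.97); lin([*c,.006],.05); bot.set_gripper(0.,30); bot.wait(.2); st(); print(np.round(bot.read_moment(),3))
j0=np.array(bot.read_joint_positions())
for d in np.linspace(0,120.5,13)[1:]:
    q=j0.copy(); q[5]-=np.radians(d); bot.goto_joints(list(q))
bot.wait(.2); st(); print(np.round(bot.read_moment(),3),np.round(bot.read_joint_positions(),3))
bot.set_gripper(.97); p=bot.read_position(); lin([p[0],p[1],.14],.1); go([.40,.0,.25],np.pi/2)
s=np.array(bot.camera("scene"));t=np.array(bot.camera("top"));bot.wait(.1)
cv2.imwrite("pics/sc2.png",s[:,:,::-1]);cv2.imwrite("pics/t2.png",t[:,:,::-1])
f=lambda i:cv2.resize(i[:,:,::-1],(400,400),interpolation=cv2.INTER_CUBIC)
o=np.vstack([np.hstack([f(s[216:256,418:458]),f(t[190:230,422:462])]),np.zeros((200,800,3),np.uint8)])
o[400:,:320]=cv2.resize(s[130:310,160:480,::-1],(320,200));o[400:,400:720]=cv2.resize(t[110:290,150:470,::-1],(320,200))
cv2.imwrite("pics/s10.png",o)
E
```

```text
t 85.975 tcp [ 0.5959 -0.313   0.0065] w 0.706 ff 31.7 F [-3.3  1.3  5.7]
[ 0.495  0.72  -0.005]
t 89.675 tcp [ 0.5905 -0.315   0.0064] w 0.709 ff 34.6 F [-16.2  -3.9  10.2]
[-0.184  3.124 -0.019] [-0.596  0.703 -0.086  0.776 -0.008 -0.348]
```

View pics/s10.png

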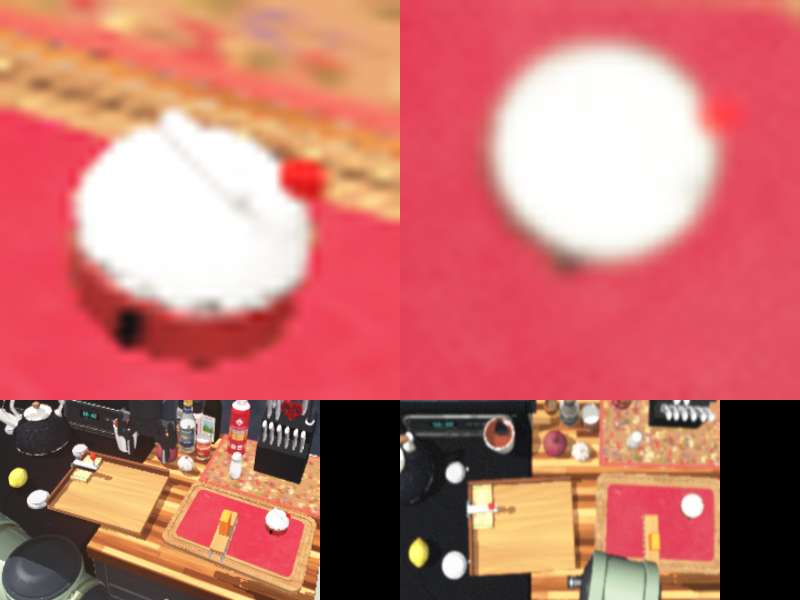

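```bash
python3 - <<'E'
from h import *
def tri(a,b):
    r=least_squares(lambda P:np.r_[proj("top",[P])[0]-a,proj("scene",[P])[0]-b],[.58,-.31,.05]);return r.x,np.round(r.fun,2)
def red(im,x0,y0,x1,y1,g):
    s=im[y0:y1,x0:x1].astype(float);w=np.clip(s[...,0]-s[...,1]-g,0,None);w*=(s[...,2]<s[...,1]+25);v,u=np.mgrid[y0:y1,x0:x1];return np.array([(w*u).sum(),(w*v).sum()])/w.sum()
s2=cv2.imread("pics/sc2.png")[:,:,::-1];b=red(s2,444,230,452,238,120);print("scene new",b,unc(302,178,418,216,10))
P0,e0=tri(unc(224,236,422,190,10),unc(175,231,418,216,10)); I,ei=tri(unc(168,262,422,190,10),unc(128,327,418,216,10))
P1,e1=tri(unc(320,115,422,190,10),unc(302,178,418,216,10))
print("p0",P0,e0,"idx",I,ei,"p1",P1,e1)
# bar directions are another check: scene bar ends before / after on z=.075
for n,(A,Bq) in dict(before=((145,172),(280,162)),after=((172,118),(240,203))).items():
    d=ray("scene",unc(*Bq,418,216,10),.075)-ray("scene",unc(*A,418,216,10),.075);print(n,np.degrees(np.arctan2(d[1],d[0]))%180)
for c in([.592,-.313],[.593,-.3115],[.594,-.3135],[.5955,-.313]):
    f=lambda P:np.degrees(np.arctan2(P[1]-c[1],P[0]-c[0]))%360
    print(c,"p0",f(P0),"idx",f(I),"p1",f(P1),"setting",f(P1)-f(I),"turned",f(P1)-f(P0),"r",np.hypot(*(P0[:2]-c)),np.hypot(*(P1[:2]-c)),np.hypot(*(I[:2]-c)))
E
```

```text
scene new [448.1826742  233.87099812] [447.75 233.35]
p0 [ 0.56322703 -0.31210129  0.06805452] [-0.  0.  0. -0.] idx [ 0.55887879 -0.30568483  0.03132277] [-0.1   0.04  0.09 -0.02] p1 [ 0.59929843 -0.34191698  0.06776125] [-0.28  0.11  0.28 -0.07]
before 118.29472193642843
after 40.91687038786287
[0.592, -0.313] p0 178.2109739329277 idx 167.54555592159488 p1 284.1651909718173 setting 116.61963505022243 turned 105.95421703888962 r 0.028787006679271487 0.029823793603190322 0.033919406787070915
[0.593, -0.3115] p0 181.15697707997754 idx 170.32818513995355 p1 281.69887472445737 setting 111.37068958450382 turned 100.54189764447983 r 0.02977904582852731 0.031062239723843234 0.03461319199909381
[0.594, -0.3135] p0 177.397550679412 idx 167.4549352915646 p1 280.5616920281236 setting 113.10675673655902 turned 103.16414134871161 r 0.03080474578906593 0.028906711447212106 0.03598021901574599
[0.5955, -0.313] p0 178.40488725534422 idx 168.7037139419166 p1 277.48332355044266 setting 108.77960960852607 turned 99.07843629509844 r 0.03228548553715446 0.029165384507728178 0.03734467316804167
```

Geometry consistent with the grip data gives a timer setting of about 118–122°. I do a last numeric check that nothing moved since the press, then hand in.

```bash
python3 - <<'E'
from h import *
go([.35,.1,.3],np.pi/2); bot.wait(.5)
t=np.array(bot.camera("top"))[:,:,::-1].astype(int); a=cv2.imread("pics/t1.png").astype(int); o=cv2.imread("pics/top0.png").astype(int)
d=lambda p,q,x0,y0,x1,y1:round(float(np.abs(p[y0:y1,x0:x1]-q[y0:y1,x0:x1]).mean()),1)
print("sticks/press",d(t,a,205,180,260,245),"rake vs start",d(t,o,388,208,415,268))
for n,b in dict(onion=(288,135,320,163),garlic=(320,148,344,166),lemon=(155,230,183,262),salt=(376,135,394,160),blank=(280,220,310,240)).items(): print(n,d(t,o,*b))
P,_=(lambda r:(r.x,0))(least_squares(lambda P:np.r_[0,0],[0,0])) ; st()
E
```

```text
sticks/press 1.6 rake vs start 1.7
onion 1.9
garlic 1.4
lemon 2.1
salt 1.8
blank 10.8
t 94.2583 tcp [0.35   0.0998 0.2999] w 0.969 ff 0.0 F [ 0.7 -0.6  0.5]
```

Nothing has moved: differences are at noise level, and the "blank" patch changed only because the sticks were combed out of it. Handing in.

```bash
python3 -c "
from cell import bot
print(bot.close_job())"
```

```text
the job is handed in; nothing more can be done
None
```

I handed the job in at about 94 s, with no verdict returned: all six sticks lie combed into the corner with the hold-down arm down on them, the timer is at about 20 minutes (estimated 118–122° against 120°), the rake stands on the red board, and the bystanders have not moved.

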